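Hang the loaded wire basket in the soak tank through its spring flap

ROBOT

A 7-joint arm with a two-finger parallel gripper is mounted at the origin on a cart in front of the work surface, level with it; the furniture and walls round the work are solid. World frame = base frame: x ahead of the robot, y to its left, z up, the work surface at z = 0. Lengths are in m, angles in rad, forces in N, time in s.
With the tool pointing down it reaches from about 0.425 to 0.875 m from the base axis. Payload 4.7 kg.
Tool frame: the origin (TCP) lies at the very end of the fingers, on their centre line; the grasp point (between the pads) lies 19 mm behind it (robot.grip_depth is the distance from the TCP to the grasp point, in m); x points along the fingers, y is the direction in which the jaws open and shut, and the axes are right-handed (so a half turn about x gives the same grasp; the last joint's range is limited). The gripper opens to 87 mm and grips with 3 to 60 N. Pads are 19 mm wide; open, the fingers measure 117 mm over their backs; the gripper's body (75 mm by 190 mm) begins 51 mm behind the grasp point.
Start: joints at [1.261, 0.321, -0.07, 1.45, 0.023, 1.371, -0.057], TCP at [0.207, -0.616, 0.223] pointing down, gripper open.
Joint ranges: [-2.86, 2.86], [-0.3, 2.09], [-1.38, 1.24], [0.06, 2.45], [-1.56, 4.7], [0.09, 2.05], [-2.69, 2.69]. Speed limits (rad/s): [2.57, 2.57, 3.14, 3.14, 3.14, 3.14, 3.14].

INTERFACE

Orientations are given as a unit quaternion [w, x, y, z].
In Python, from workcell import robot gives the robot as it stands.
- The arm moves only by the tool move_arm, never from a script. Its argument "steps" is a list of rows, each a list of 3 entries, a list of its own where there are three numbers: the shift along the tool's x, y, z in mm, then the turn about the tool's x in degrees, then the finger opening in mm, from 0 to 87. A call has 1 to 8 rows; each row is the pose to reach, as a shift and turn from the pose measured when the call began, along the tool's axes at that moment; what a row does not reach only later rows make up. A row lasts 1/12 s, in which the tool goes at most 41.7 mm and 7.16 degrees, less where a joint would pass 70% of its speed; a pose out of reach is approached as far as the arm can. A call with a gripper value outside its range is refused whole. The fingers move at their own pace and stop on an object; "squeeze" is the grip in N (left out, the last holds). Time passes only in rows, so rows that repeat a pose let the fingers close. It gives the time, the measured TCP pose, the force and the opening at its end, in the units of the state.
- robot.read_state(): the state, without advancing time (a new reading comes with each control period).
- robot.grab_frame(name): name is "scene" or "top" or "wrist"; returns a dict with "color" (384x512x3 uint8, red, green, blue), "fx", "fy", "cx", "cy" (pixels), "T" (4x4, takes a point from camera to world coordinates). Camera axes: x right, y up, looking along -z (the intrinsics and any distortion apply to the point x, -y, -z); pixel columns grow to the right and rows downward; lengths in m; the calibration is good to about 2 mm. A picture is of the moment at which its call begins. There is no depth.
- robot.hand_in(): hands the job in, once; it reports no verdict.
The state is a dict: "clock": time; "joint_pos": joint angles; "qvel": joint speeds; "joint_efforts": joint torques, N m; "eef_pos": TCP position; "orientation": TCP orientation; "force": force on the tool from outside, world axes, zero at the start; "wrist_torque": the same for the moment, N m; "width": finger opening in m.
Only numpy, scipy, OpenCV 4.12 (cv2) and the standard library are available. Lean on these libraries where they do the work, as an engineer would, in place of code of your own. Each camera call takes 0.05 s, during which the arm holds its last target. There are 200 camera calls.

TASK

Put the lock cylinder in to soak: carry the wire basket with the cylinder in it to the steel soak tank, push it down through the tank's spring flap and hook its bent lip over the front rim, fully home in the notch of the hanger saddle there, so that the basket hangs upright inside and the flap swings shut above it. Keep the cylinder in the basket and leave the bottle, padlock, screwdriver and small tray where they are.

Things in the scene. Friction and masses are not known exactly. Their poses are not given: they have to be found in the camera images.
- tank: Fixed open stainless steel soak tank on a grey base (136 x 140 mm), empty, 124 mm (x) by 128 mm (y) outside, walls 4 mm, rim 163 mm above the desk, inner floor 20 mm above it. Origin: centre of its underside on the desk; z up; -x is its front, the side with the brass tap, whose wall carries the dark steel hanger saddle.
- tank_front_rim (a point): Middle of the top of the tank's front wall: x = -60, y = 0, z = 163 mm in the tank's frame, same axes. The saddle is a strip 96 mm long folded over this wall, 6 mm thick (x from -3 to +3 mm here), its top edge 10 mm above the rim. Its one notch is 40 mm wide (y) and 8 mm deep: its bottom is 2 mm above the rim; its mouth flares by 3 mm at each side.
- notch_zone (a point): Middle of the stretch in which the notch may lie, on the level of the saddle's top edge, 10 mm above tank_front_rim. The saddle stays clamped where it was last left: the notch's middle lies up to 14 mm to either side of this point along y and is not reported. Look for it, or feel for it by sliding the lip along the saddle until it drops in.
- flap (a joint): Spring flap of the tank: steel sheet 96 x 114 mm, level and 7 mm below the rim when shut, hinged at x = 52 mm in the tank's frame; its free edge is 14 mm short of the front wall. 0 = shut, positive = swung down into the tank (rad), at most 1.35. Pushing it down takes 2 to 3 N at the basket; it springs shut once the basket's top edge is about 65 mm below it.
- flap_edge (a point): Middle of the flap's free edge (moves with the flap).
- basket: Loose wire basket standing on the desk, 36 mm (x) by 78 mm (y) by 48 mm high, 0.16 to 0.26 kg. Origin: centre of its underside; z up. A flat steel strap 36 mm wide (y), 3 mm thick (x from -18 to -15 mm) rises from its -x side to a bent lip and a grip. It is to hang with its +x towards the tank's +x.
- basket_lip (a point): Middle of the underside of the bent lip: x = -22.5, y = 0, z = 137 mm in the basket's frame, same axes. The lip is 36 mm wide (y). The hook's gap is 9 mm, from the strap (x = +4.5 mm here) to the downturned end (x = -4.5 to -7.5 mm), whose flared tip reaches 19 mm below the lip's underside and out to x = -10 mm. Home, this point is 2 mm above the rim.
- basket_grip (a point): Centre of the basket's black moulded grip above the lip, 20 mm (x) by 26 mm (y) by 40 mm high, at x = -4, y = 0, z = 165 mm in the basket's frame; its top is 20 mm higher. Grip it from above, across the 26 mm.
- lock_cylinder: Lock cylinder, 17 x 64 x 43 mm, 0.13 to 0.21 kg, standing loose in the basket, long side along the basket's y. Origin: centre of its underside.
- oil_bottle: Bystander: oil bottle, 43 mm across, 130 mm high. Origin: centre of its underside.
- padlock: Bystander: brass padlock lying flat, 60 x 40 x 14 mm. Origin: centre of its underside.
- screwdriver: Bystander: screwdriver lying on the desk, 149 mm long, 25 mm thick. Origin: centre of its underside.
- tray_springs: Bystander: small open tray with bagged springs, 65 x 56 x 58 mm. Origin: centre of its underside.
Mind the look-alikes: they are no part of the job. What is shaped like the basket but orange is not meant.

How it is judged:
On the way:
1. the basket pushes the spring flap down into the tank (value of joint flap above 0.5 rad and contact force between basket and flap above 0.3 N), for 0.1 s.
At the end, for the whole second after the job is handed in: The basket hangs still and upright (0.12 rad) and square to the front wall (0.15 rad), its lip on the bottom of the saddle's notch (underside -1 to +4.5 mm over the rim, within 5 mm of the wall's middle plane, 20 mm of its centre); the cylinder is in the basket and the flap shut (under 0.08 rad) (z of basket_lip in the frame of tank_front_rim between -0.001 and 0.0045 m and x of basket_lip in the frame of tank_front_rim between -0.005 and 0.005 m and y of basket_lip in the frame of tank_front_rim between -0.02 and 0.02 m and angle between basket's own z axis and vertical below 0.12 rad and angle between the x axis of basket and the x axis of tank, either way round below 0.15 rad and value of joint flap below 0.08 rad and z of lock_cylinder in the frame of basket between -0.005 and 0.03 m and horizontal distance between lock_cylinder and basket below 0.03 m and linear speed of basket below 0.02 m/s); the robot touches nothing.
It fails at once if the lock cylinder falls out of the basket (distance between lock_cylinder and basket above 0.06 m).
It fails at once if the oil bottle is disturbed (distance of oil_bottle from where it was at the start of the episode above 0.02 m).
It fails at once if the padlock is disturbed (distance of padlock from where it was at the start of the episode above 0.02 m).
It fails at once if the screwdriver is disturbed (distance of screwdriver from where it was at the start of the episode above 0.02 m).
It fails at once if the small tray is disturbed (distance of tray_springs from where it was at the start of the episode above 0.02 m).
It also fails if it takes over 48 s, if anything falls off the work surface, if the arm or the gripper's body presses on something with over 40 N, if the wrist force passes 120 N, or if a joint passes its speed limit or range.

## Working session

There is one attempt and no reset: what is moved stays moved. The work goes in short steps, Python scripts to look and compute and a tool call to move; the robot and the scene stay as the last step left them, time stands still between calls to the robot, and variables do not carry over. Pictures are saved under pics/ and viewed, on a budget of 10 in all, crops included, one or two more only if the job needs it, and the job is handed in when it is done.

Besides the shell and the picture viewer there is one more tool, called after ">>>" as name(argument=value, ...), one argument or row to a line, values as JSON. move_arm: Moves the arm, as the interface text tells. Its arguments: {"type":"object","properties":{"steps":{"type":"array","items":{"type":"array"}},"squeeze":{"type":"number"}},"required":["steps"]}

```bash
mkdir -p pics; ls; cat > h.py <<'E'
import numpy as np, cv2
from workcell import robot
def save(f,n,crop=None,s=1):
    im=f["color"][:,:,::-1]
    if crop: im=im[crop[1]:crop[3],crop[0]:crop[2]]
    cv2.imwrite("pics/"+n,cv2.resize(im,None,fx=s,fy=s,interpolation=cv2.INTER_CUBIC))
def ray(f,u,v):
    T=np.array(f["T"]); d=np.array([(u-f["cx"])/f["fx"],-(v-f["cy"])/f["fy"],-1.])
    return T[:3,3],T[:3,:3]@d
def plane(f,u,v,z):
    o,d=ray(f,u,v); return o+d*(z-o[2])/d[2]
def two(f,p,g,q):
    o,d=ray(f,*p);a,b=ray(g,*q);d=d/np.linalg.norm(d);b=b/np.linalg.norm(b)
    s=np.linalg.lstsq(np.c_[d,-b],a-o,rcond=None)[0]
    A=o+d*s[0];B=a+b*s[1]; return (A+B)/2,np.linalg.norm(A-B)
E
python3 - <<'E'
from h import *
import pickle
F={n:robot.grab_frame(n) for n in("scene","top")}
pickle.dump(F,open("F.pkl","wb"))
a=np.vstack([F[n]["color"][:,:,::-1] for n in F]); cv2.imwrite("pics/a.png",a[:, :])
for n in F:
    save(F[n],n+".png",s=1.5); print(n,F[n].keys(),F[n]["fx"],F[n]["cx"],F[n]["cy"],np.round(F[n]["T"],3).tolist())
print(robot.read_state())
E
```

```text
pics
scene dict_keys(['color', 'fx', 'fy', 'cx', 'cy', 'T']) 419.91699194684077 255.99018546444108 192.63887707453458 [[-0.699, 0.414, -0.584, -0.173], [-0.715, -0.416, 0.561, 0.809], [-0.011, 0.81, 0.587, 0.845], [0.0, 0.0, 0.0, 1.0]]
top dict_keys(['color', 'fx', 'fy', 'cx', 'cy', 'T']) 480.24811436192925 250.6339377002271 193.23506890581703 [[0.287, 0.918, -0.272, 0.07], [-0.958, 0.278, -0.075, 0.009], [0.007, 0.282, 0.959, 1.815], [0.0, 0.0, 0.0, 1.0]]
{'clock': 0.1, 'joint_pos': array([ 1.26109334,  0.32177746, -0.07007536,  1.45153585,  0.0226168 ,
        1.37080066, -0.0568795 ]), 'qvel': array([ 0.00055512, -0.00178158,  0.00030182, -0.00376077,  0.00137992,
        0.00040057,  0.00115114]), 'joint_efforts': array([-4.36284690e-04, -4.92567873e+01, -4.06049034e-01, -3.13400102e+01,
       -6.42215274e-02,  3.93570517e-02,  5.94774747e-05]), 'eef_pos': array([ 0.20660055, -0.61577669,  0.22156086]), 'orientation': array([-0.11339925, -0.6977194 , -0.11459462,  0.6979945 ]), 'force': array([ 0.56068606,  0.20291225, -0.0055096 ]), 'wrist_torque': array([0.01534106, 0.02442876, 0.00164803]), 'width': 0.0868782938439676}
```

View pics/scene.png

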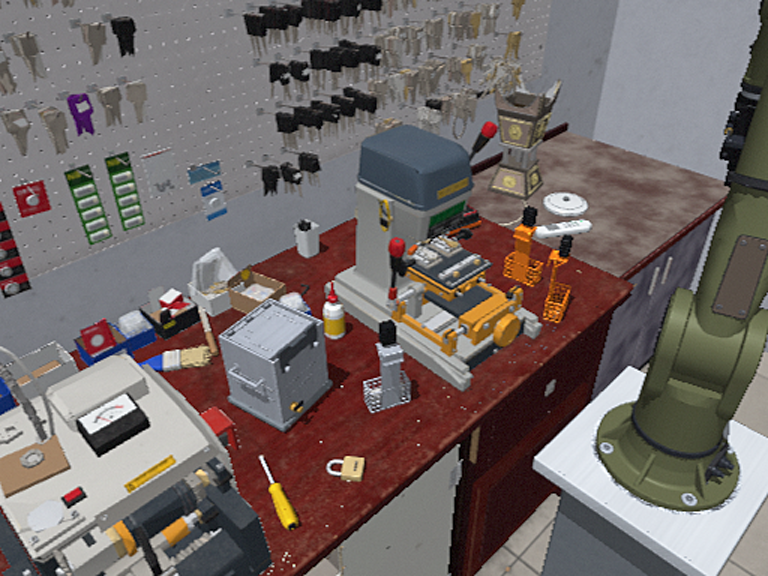

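View pics/top.png

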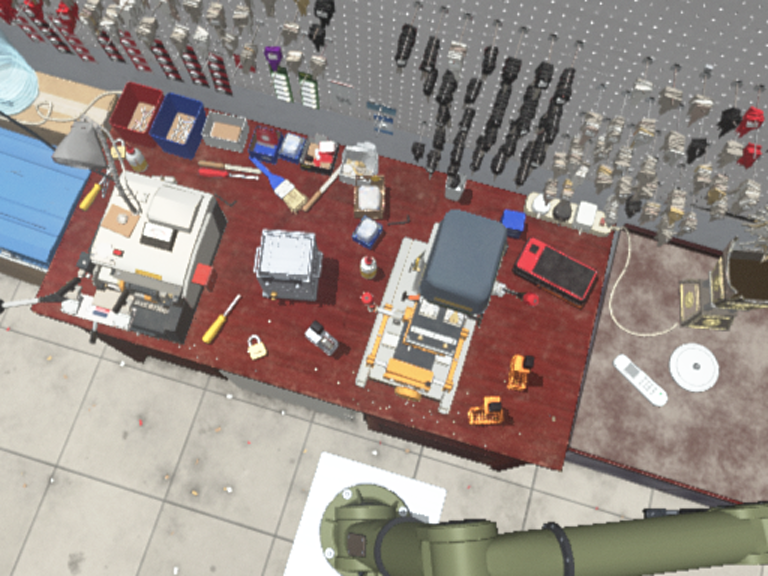

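In the scene picture, the grey basket stands at (387,375), with its black grip at (387,333). Two orange look-alikes are at (523,250) and (560,285), and the tank with its flap is at (275,360). The bottle is at (333,310) and the padlock at (347,468). In the top picture the basket is at (322,338), the tank at (288,262), and the orange ones at (518,370) and (488,410). By its grey colour I choose the basket at scene (387,375), and I'll check it in a close crop.

```bash
python3 - <<'E'
from h import *
import pickle
F=pickle.load(open("F.pkl","rb"))
def c(n,x0,y0,w,h,s): return cv2.resize(F[n]["color"][y0:y0+h,x0:x0+w,::-1],None,fx=s,fy=s,interpolation=cv2.INTER_CUBIC)
a=c("scene",140,190,142,100,4); b=c("top",160,145,80,100,4)
a=c("scene",140,190,140,100,3.2);a=c("scene",140,190,140,105,3.4)
b=c("top",160,140,90,105,3.4)
o=np.hstack([a,b]);print(o.shape,a.shape); cv2.imwrite("pics/c.png",o)
E
```

```text
(357, 782, 3) (357, 476, 3)
```

View pics/c.png

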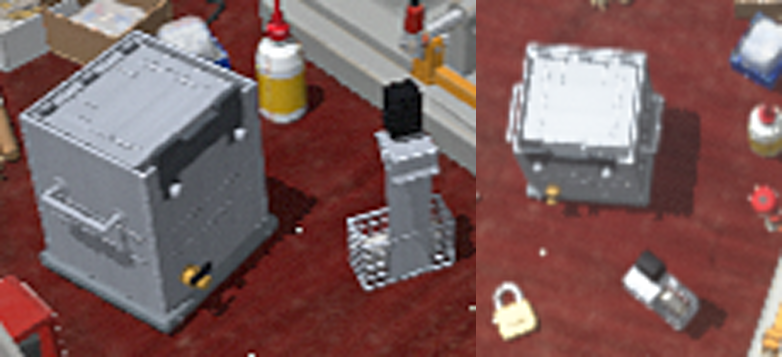

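```bash
cat > m.py <<'E'
from h import *
import pickle
F=pickle.load(open("F.pkl","rb"))
S=lambda x,y:(140+x/3.4,190+y/3.4)
T=lambda x,y:(160+(x-476)/3.4,140+y/3.4)
s,t=F["scene"],F["top"]
print("rim scene");R=[plane(s,*S(*p),.163) for p in((22,117),(155,172),(258,80),(140,32))]
for p in R:print(p.round(3))
print("rim top")
for p in((527,45),(648,50),(640,158),(522,152)):print(plane(t,*T(*p),.163).round(3))
print("grip",two(s,S(402,100),t,T(650,264)),plane(s,*S(401,88),.185),plane(t,*T(652,262),.185))
print("basket bottom",[plane(s,*S(*p),0.0).round(3) for p in((370,290),(455,265))])
print("basket top rim",[plane(s,*S(*p),0.048).round(3) for p in((348,238),(368,254),(455,230),(440,200))])
print("saddle ends",[plane(s,*S(*p),0.173).round(3) for p in((160,165),(245,92))])
for n,f,p in(("bottle base",s,(282,118)),("padlock",s,None)):
  if p:print(n,plane(f,*S(*p),0).round(3))
for n,p,z in(("bottle top",T(767,110),.13),("red knob top?",T(763,198),.2),("padlock",T(517,310),.01),("machine box top",(463/1.5,250/1.5),.3)):print(n,plane(t,*p,z).round(3))
print("machine box h",two(s,(470/1.5,160/1.5),t,(497/1.5,310/1.5)),two(s,(397/1.5,245/1.5),t,(367/1.5,297/1.5)))
E
python3 m.py
```

```text
rim scene
[0.603 0.447 0.163]
[0.485 0.413 0.163]
[0.513 0.295 0.163]
[0.627 0.322 0.163]
rim top
[0.604 0.448 0.163]
[0.636 0.321 0.163]
[0.518 0.291 0.163]
[0.488 0.413 0.163]
grip (array([0.40893474, 0.2436309 , 0.17390898]), np.float64(0.00042089290782252166)) [0.4094157 0.2437849 0.185    ] [0.40941482 0.24085308 0.185     ]
basket bottom [array([0.409, 0.28 , 0.   ]), array([ 0.38 ,  0.213, -0.   ])]
basket top rim [array([0.428, 0.285, 0.048]), array([0.404, 0.286, 0.048]), array([0.375, 0.22 , 0.048]), array([0.407, 0.204, 0.048])]
saddle ends [array([0.479, 0.412, 0.173]), array([0.499, 0.319, 0.173])]
bottle base [ 0.619  0.192 -0.   ]
bottle top [0.619 0.181 0.13 ]
red knob top? [0.503 0.15  0.2  ]
padlock [0.349 0.394 0.01 ]
machine box top [ 0.644 -0.032  0.3  ]
machine box h (array([ 0.53780342, -0.13147195,  0.31151331]), np.float64(0.02240579740447946)) (array([0.48698822, 0.14374956, 0.26076117]), np.float64(0.002827505287596113))
```

```bash
cat >> h.py <<'E'
from scipy.spatial.transform import Rotation as Rt
def go(p,yd=None):
    """shift (tool axes, mm) and turn (deg) to bring TCP to p with tool y along world angle yd deg (mod 180)"""
    s=robot.read_state(); q=s["orientation"]; R=Rt.from_quat([*q[1:],q[0]]).as_matrix()
    d=(R.T@(np.array(p)-s["eef_pos"])*1000).round(1)
    a=np.degrees(np.arctan2(R[1,1],R[0,1])); print("clk %.2f tcp"%s["clock"],s["eef_pos"].round(4),"xaxis",R[:,0].round(3),"yang %.1f"%a,"F",s["force"].round(1),"M",s["wrist_torque"].round(2),"w %.4f"%s["width"],"j",s["joint_pos"].round(2))
    t=None if yd is None else -(((yd-a)+90)%180-90)  # tool x points down
    print("->",d.tolist(),"turn",t); return R
E
python3 -c "
from h import *
print(go([.45,-.45,.42],66.6)); go([.56,.05,.42]); go([.409,.243,.40])"
```

```text
clk 0.10 tcp [ 0.2066 -0.6158  0.2216] xaxis [-0.001  0.002 -1.   ] yang -71.4 F [ 0.6  0.2 -0. ] M [0.02 0.02 0.  ] w 0.0869 j [ 1.26  0.32 -0.07  1.45  0.02  1.37 -0.06]
-> [-198.3, -80.0, -283.5] turn 41.95497095516038
[[-6.56505181e-04  3.18213878e-01 -9.48018722e-01]
 [ 1.60566736e-03 -9.48017369e-01 -3.18214536e-01]
 [-9.99998495e-01 -1.73111220e-03  1.11432678e-04]]
clk 0.10 tcp [ 0.2066 -0.6158  0.2216] xaxis [-0.001  0.002 -1.   ] yang -71.4 F [ 0.6  0.2 -0. ] M [0.02 0.02 0.  ] w 0.0869 j [ 1.26  0.32 -0.07  1.45  0.02  1.37 -0.06]
-> [-197.6, -519.1, -546.9] turn None
clk 0.10 tcp [ 0.2066 -0.6158  0.2216] xaxis [-0.001  0.002 -1.   ] yang -71.4 F [ 0.6  0.2 -0. ] M [0.02 0.02 0.  ] w 0.0869 j [ 1.26  0.32 -0.07  1.45  0.02  1.37 -0.06]
-> [-177.2, -750.0, -465.1] turn None
```

>>> move_arm(
  steps=[
    [[-40,0,0],-7,87],
    [[-75,-10,-10],-14,87],
    [[-105,-20,-40],-21,87],
    [[-130,-30,-75],-28,87],
    [[-150,-40,-110],-35,87],
    [[-165,-50,-145],-42,87],
    [[-180,-60,-180],-49,87],
    [[-190,-70,-215],-56,87],
  ],
)

```text
clock: 0.77
eef_pos: [0.3899, -0.4799, 0.4134]
orientation: [0.43, 0.562, 0.43, -0.561]
force: [0.2, -0.1, 0.8]
width: 0.0867
```

```bash
python3 -c "
from h import *
go([.54,-.20,.42],66.6); go([.56,.05,.42]); go([.409,.243,.40])"
```

```text
clk 0.77 tcp [ 0.3899 -0.4799  0.4134] xaxis [ 0.001  0.    -1.   ] yang -15.1 F [ 0.2 -0.1  0.8] M [-0.02 -0.2  -0.02] w 0.0867 j [ 1.08  0.25 -0.3   1.17  0.08  1.73  0.53]
-> [-6.4, 72.1, -309.3] turn -81.68694894269677
clk 0.77 tcp [ 0.3899 -0.4799  0.4134] xaxis [ 0.001  0.    -1.   ] yang -15.1 F [ 0.2 -0.1  0.8] M [-0.02 -0.2  -0.02] w 0.0867 j [ 1.08  0.25 -0.3   1.17  0.08  1.73  0.53]
-> [-6.3, 26.3, -555.9] turn None
clk 0.77 tcp [ 0.3899 -0.4799  0.4134] xaxis [ 0.001  0.    -1.   ] yang -15.1 F [ 0.2 -0.1  0.8] M [-0.02 -0.2  -0.02] w 0.0867 j [ 1.08  0.25 -0.3   1.17  0.08  1.73  0.53]
-> [13.7, -169.8, -703.0] turn None
```

>>> move_arm(
  steps=[
    [[-2,9,-39],-6,87],
    [[-4,18,-78],-12,87],
    [[-6,27,-117],-18,87],
    [[-6,36,-156],-24,87],
    [[-6,45,-195],-30,87],
    [[-6,54,-234],-36,87],
    [[-6,63,-272],-42,87],
    [[-6,72,-310],-48,87],
  ],
)

```text
clock: 1.43
eef_pos: [0.5405, -0.1975, 0.4194]
orientation: [0.622, 0.336, 0.622, -0.336]
force: [0.9, -0.7, -0.5]
width: 0.0871
```

```bash
python3 -c "
from h import *
go([.55,.05,.42],66.6); go([.40,.243,.40])"
```

```text
clk 1.43 tcp [ 0.5405 -0.1975  0.4194] xaxis [ 0.  0. -1.] yang 33.2 F [ 0.9 -0.7 -0.5] M [-0.03 -0.12 -0.03] w 0.0871 j [ 0.79  0.18 -0.58  1.26  0.1   1.73  0.81]
-> [-0.5, 143.5, -201.9] turn -33.39848324598246
clk 1.43 tcp [ 0.5405 -0.1975  0.4194] xaxis [ 0.  0. -1.] yang 33.2 F [ 0.9 -0.7 -0.5] M [-0.03 -0.12 -0.03] w 0.0871 j [ 0.79  0.18 -0.58  1.26  0.1   1.73  0.81]
-> [19.4, 123.7, -445.5] turn None
```

>>> move_arm(
  steps=[
    [[0,18,-28],-5,87],
    [[0,36,-56],-10,87],
    [[0,54,-84],-15,87],
    [[0,72,-112],-20,87],
    [[0,88,-148],-25,87],
    [[0,100,-186],-30,87],
    [[0,106,-224],-33,87],
    [[0,110,-262],-33,87],
  ],
)

```text
clock: 2.1
eef_pos: [0.4881, 0.0841, 0.4188]
orientation: [0.692, 0.145, 0.692, -0.144]
force: [0.9, 0.3, 0.8]
width: 0.0867
```

```bash
python3 -c "
from h import *
go([.409,.243,.40],66.6); go([.40,.235,.36])"
```

```text
clk 2.10 tcp [0.4881 0.0841 0.4188] xaxis [-0.001  0.001 -1.   ] yang 66.4 F [0.9 0.3 0.8] M [ 0.05 -0.16 -0.02] w 0.0867 j [ 0.59 -0.01 -0.8   1.44 -0.    1.71  0.95]
-> [18.9, 113.9, -136.1] turn -0.2042141363260157
clk 2.10 tcp [0.4881 0.0841 0.4188] xaxis [-0.001  0.001 -1.   ] yang 66.4 F [0.9 0.3 0.8] M [ 0.05 -0.16 -0.02] w 0.0867 j [ 0.59 -0.01 -0.8   1.44 -0.    1.71  0.95]
-> [58.9, 103.0, -141.1] turn None
```

>>> move_arm(
  steps=[
    [[4,22,-27],0,87],
    [[8,45,-54],0,87],
    [[12,68,-81],0,87],
    [[16,91,-108],0,87],
    [[19,114,-136],0,87],
    [[40,114,-136],0,87],
    [[60,114,-136],0,87],
    [[60,114,-136],0,87],
  ],
)

```text
clock: 2.77
eef_pos: [0.4071, 0.2426, 0.3556]
orientation: [0.691, 0.143, 0.694, -0.145]
force: [-0.2, -0.7, -0.4]
width: 0.0872
```

```bash
python3 -c "
from h import *
go([.409,.243,.150],66.6); f=robot.grab_frame('wrist'); save(f,'w1.png'); import pickle; pickle.dump(f,open('w1.pkl','wb')); print(np.round(f['T'],3))"
```

```text
clk 2.77 tcp [0.4071 0.2426 0.3556] xaxis [-0.005 -0.002 -1.   ] yang 66.5 F [-0.2 -0.7 -0.4] M [-0.02 -0.1   0.03] w 0.0872 j [ 0.47 -0.09 -0.97  1.61 -0.08  1.59  0.66]
-> [205.6, 2.1, 2.4] turn -0.12286186090160811
[[ 0.4   -0.877 -0.266  0.332]
 [ 0.917  0.381  0.119  0.275]
 [-0.004 -0.291  0.957  0.518]
 [ 0.     0.     0.     1.   ]]
```

View pics/w1.png

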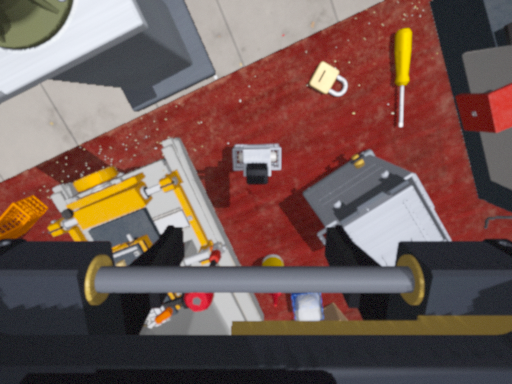

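The wrist picture shows the grey basket, with its silver body at about (257,158) and the black grip at (258,173), roughly square to the jaws. The tank is at (375,215), with its front and saddle facing up-left.

```bash
python3 - <<'E'
from h import *
import pickle
f=pickle.load(open("w1.pkl","rb")); c=f["color"]; 
hsv=cv2.cvtColor(c,cv2.COLOR_RGB2HSV)
for nm,m in(("grip",hsv[...,2]<70),("basket",(hsv[...,1]<60)&(hsv[...,2]>90))):
    mm=np.zeros(m.shape,np.uint8); mm[135:195,220:295]=m[135:195,220:295]*255
    k=max(cv2.findContours(mm,0,cv2.CHAIN_APPROX_NONE)[0],key=cv2.contourArea)
    print(nm,cv2.boundingRect(k),cv2.minAreaRect(k))
    if nm=="grip":
        x,y,w,h=cv2.boundingRect(k)
        for v,z in((y,.145),(y+h-1,.185)):print(v,z,plane(f,x+(w-1)/2,v,z).round(4),plane(f,x,v,z).round(4),plane(f,x+w,v,z).round(4))
cv2.imwrite("pics/w1c.png",cv2.resize(c[130:200,215:300,::-1],None,fx=7,fy=7,interpolation=cv2.INTER_CUBIC))
E
```

```text
grip (247, 164, 21, 20) ((257.0, 173.5), (19.0, 20.0), 90.0)
164 0.145 [0.4019 0.2466 0.145 ] [0.3967 0.2346 0.145 ] [0.4076 0.2597 0.145 ]
183 0.185 [0.4155 0.2405 0.185 ] [0.4107 0.2296 0.185 ] [0.4207 0.2525 0.185 ]
basket (232, 144, 50, 33) ((256.5, 160.0), (32.0, 49.0), 90.0)
```

View pics/w1c.png

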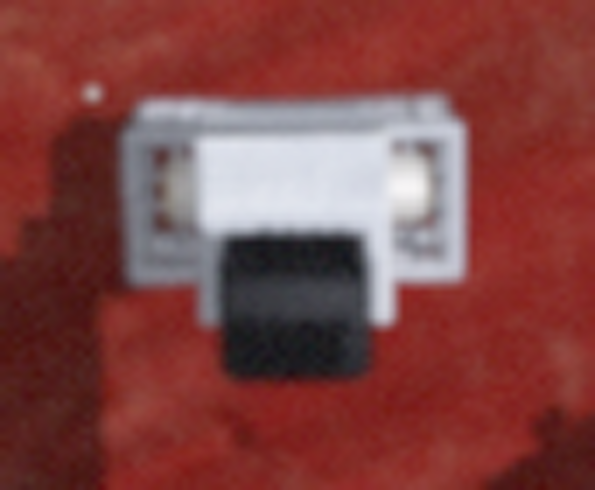

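>>> move_arm(
  steps=[
    [[40,2,2],0,70],
    [[80,2,2],0,70],
    [[120,2,2],0,60],
    [[150,2,2],0,60],
    [[175,2,2],0,60],
    [[195,2,2],0,60],
    [[204,2,2],0,60],
    [[204,2,2],0,60],
  ],
)

```text
clock: 3.48
eef_pos: [0.4096, 0.2423, 0.1525]
orientation: [0.69, 0.144, 0.694, -0.146]
force: [-0.8, -0.3, -0.2]
width: 0.0602
```

>>> move_arm(
  steps=[
    [[0,0,0],0,20],
    [[0,0,0],0,20],
    [[0,0,0],0,20],
    [[0,0,0],0,20],
    [[0,0,0],0,20],
    [[0,0,0],0,20],
    [[0,0,0],0,20],
  ],
  squeeze=45,
)

```text
clock: 4.07
eef_pos: [0.4098, 0.2426, 0.1528]
orientation: [0.69, 0.144, 0.694, -0.146]
force: [0.3, 0.4, 2.4]
width: 0.0255
```

```bash
python3 -c "
from h import *
go([.409,.243,.40],104.5)"
```

```text
clk 4.07 tcp [0.4098 0.2426 0.1528] xaxis [-0.006 -0.001 -1.   ] yang 66.3 F [0.3 0.4 2.4] M [ 0.15 -0.23  0.01] w 0.0255 j [ 0.42  0.06 -1.03  1.93  0.06  1.19  0.53]
-> [-247.2, -0.8, -2.2] turn -38.159790032567315
```

>>> move_arm(
  steps=[
    [[-8,0,0],0,20],
    [[-25,0,0],0,20],
    [[-50,0,0],0,20],
    [[-80,0,0],0,20],
    [[-110,0,0],0,20],
    [[-140,0,0],0,20],
    [[-170,0,0],-3,20],
    [[-195,0,0],-6,20],
  ],
)

```text
clock: 4.73
eef_pos: [0.4105, 0.2428, 0.3499]
orientation: [0.697, 0.107, 0.701, -0.108]
force: [0.5, 1.6, -3.9]
width: 0.0255
```

```bash
python3 -c "
from h import *
go([.505,.355,.37],104.5);f=robot.grab_frame('wrist'); save(f,'w2.png',s=1.5); import pickle; pickle.dump(f,open('w2.pkl','wb'))"
```

```text
clk 4.73 tcp [0.4105 0.2428 0.3499] xaxis [-0.005 -0.002 -1.   ] yang 72.5 F [ 0.5  1.6 -3.9] M [ 0.1  -0.25 -0.01] w 0.0255 j [ 0.47 -0.08 -0.98  1.61 -0.07  1.58  0.76]
-> [-20.8, 135.4, 56.3] turn -32.00082028815727
```

View pics/w2.png

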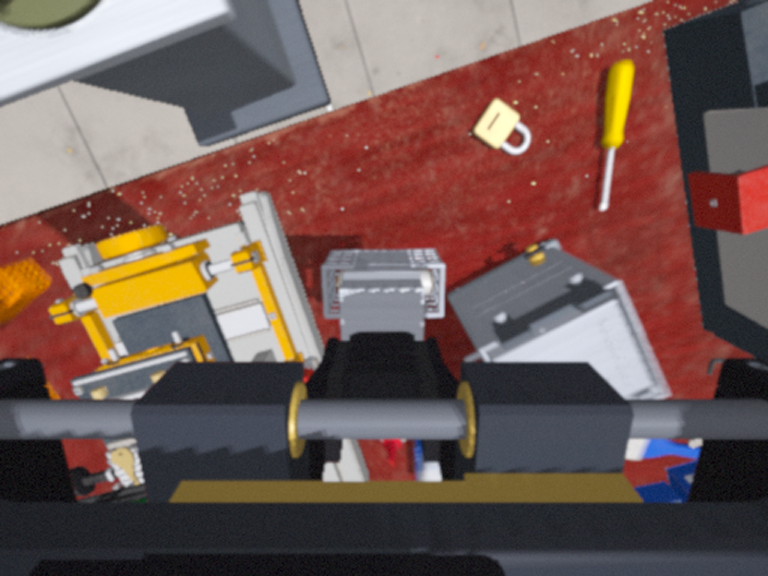

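The basket is held level in the wrist picture at (383,285), with the cylinder visible inside it. The tank's front wall and saddle run from (480,350) to (610,285).

```bash
python3 -c "
from h import *
go([.540,.364,.37],104.5)"
```

```text
clk 4.78 tcp [0.4124 0.2438 0.3543] xaxis [ 0.001  0.001 -1.   ] yang 72.6 F [ 1.   1.7 -3.2] M [ 0.06 -0.42 -0.04] w 0.0261 j [ 0.47 -0.08 -0.98  1.6  -0.07  1.58  0.76]
-> [-15.5, 152.8, 85.9] turn -31.865162090721896
```

>>> move_arm(
  steps=[
    [[-10,8,4],-4,20],
    [[-16,25,14],-8,20],
    [[-16,48,27],-12,20],
    [[-16,73,41],-16,20],
    [[-16,98,55],-20,20],
    [[-16,123,69],-24,20],
    [[-16,143,80],-28,20],
    [[-16,153,86],-32,20],
  ],
)

```text
clock: 5.45
eef_pos: [0.5415, 0.3654, 0.3679]
orientation: [0.7, -0.091, 0.702, 0.092]
force: [0.6, -0.8, -4.2]
width: 0.0261
```

>>> move_arm(
  steps=[
    [[0,0,0],0,20],
    [[0,0,0],0,20],
    [[0,0,0],0,20],
  ],
)

```text
clock: 5.7
eef_pos: [0.541, 0.3647, 0.3674]
orientation: [0.7, -0.091, 0.703, 0.091]
force: [-0.3, 0.0, -3.4]
width: 0.0256
```

```bash
python3 -c "
from h import *
go([.540,.364,.37],104.5);f=robot.grab_frame('wrist'); save(f,'w3.png',crop=(120,60,400,260),s=2.8); import pickle; pickle.dump(f,open('w3.pkl','wb'))"
```

```text
clk 5.70 tcp [0.541  0.3647 0.3674] xaxis [-0.004 -0.    -1.   ] yang 104.8 F [-0.3  0.  -3.4] M [ 0.15 -0.15 -0.03] w 0.0256 j [ 0.05  0.49 -1.07  1.15  0.43  1.73  0.93]
-> [-2.6, -0.4, -1.1] turn 0.2562986873126789
```

View pics/w3.png

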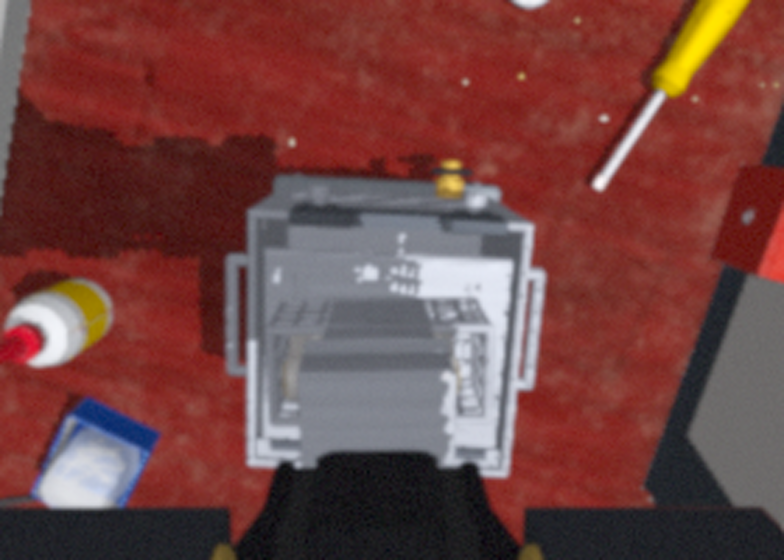

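The wrist picture shows the tank front rim running from about (250,208) to (533,222) in the crop. The dark saddle pieces span 288–362 and 440–510, so the notch lies between about 362 and 440, middle near 401. I'll refine this numerically.

```bash
python3 - <<'E'
from h import *
import pickle
f=pickle.load(open("w3.pkl","rb")); c=f["color"]; g=cv2.cvtColor(c,cv2.COLOR_RGB2GRAY)
C=lambda x,y:(120+x/2.8,60+y/2.8)
L,Rr=plane(f,*C(248,209),.163),plane(f,*C(533,223),.163)
BL,BR=plane(f,*C(248,466),.163),plane(f,*C(508,473),.163)
for p in(L,Rr,BL,BR):print(p.round(4))
print("widths",np.linalg.norm(L-Rr),np.linalg.norm(L-BL),np.linalg.norm(BL-BR),"front ang",np.degrees(np.arctan2(*(Rr-L)[1::-1])),"back",np.degrees(np.arctan2(*(BR-BL)[1::-1])))
for p in(288,362,440,511):print(p,plane(f,*C(p,209+(p-250)*.05),.173).round(4))
np.set_printoptions(linewidth=250)
print(np.arange(220,306,2)); print(g[132:146,220:306:2])
cv2.imwrite("pics/w3c.png",cv2.resize(c[118:152,205:315,::-1],None,fx=7,fy=7,interpolation=cv2.INTER_CUBIC))
E
```

```text
[0.5117 0.298  0.163 ]
[0.4854 0.4224 0.163 ]
[0.6329 0.324  0.163 ]
[0.6042 0.448  0.163 ]
widths 0.12717282002676036 0.12393793125031591 0.12732029783034196 front ang 101.94186592148453 back 103.02003633983198
288 [0.5068 0.3161 0.173 ]
362 [0.5002 0.3475 0.173 ]
440 [0.4932 0.3806 0.173 ]
511 [0.4868 0.4109 0.173 ]
[220 222 224 226 228 230 232 234 236 238 240 242 244 246 248 250 252 254 256 258 260 262 264 266 268 270 272 274 276 278 280 282 284 286 288 290 292 294 296 298 300 302 304]
[[103 102  99  88  76  80 103 113  96  95 100 107 106 107 103 102 103 108 111 114 120 118 119 119 119 108 103 108 108 112 115 113 117 145 192 215 188 121 113 101  73  63  64]
 [101 100  92  68  61  63  75  87  73  67  78  89  93  94  91  97  94 102 102 105 107 107 105 105 104  99 100 107 110 113 123 119 117 135 178 193 166 111 102  98  87  67  64]
 [108 101  76  57  49  56  59  62  54  57  58  69  67  73  76  79  84  85  88  86  89  92  89  95  92  95  93  99 100 102 107  99  98 107 137 146 120  99 100 100  96  78  68]
 [120 107  71  59  59  59  58  57  56  54  55  56  53  58  65  77  74  75  75  74
[... 1144 characters left out ...]
 [ 88 103 130 133 131 131 130 128 126 126 126 125 124 127 128 130 131 131 133 131 132 135 138 132 130 132 133 131 132 108 102 113 113 115 117 117 120 119 120 122 121 142 153]
 [ 85 103 130 132 131 131 131 130 131 131 132 132 134 132 130 130 130 131 132 132 131 151 161 131 135 133 132 132 132 124 120 116 116 117 118 117 110 106 109 112 108 102 105]
 [ 87 100 126 131 129 130 129 130 129 132 131 132 131 130 131 130 130 134 131 131 133 169 179 133 131 132 132 132 134 131 128 128 128 127 128 125 102  90  90  93  93  88  90]
 [ 89 100 129 130 128 130 131 131 130 130 131 130 130 130 132 131 131 134 132 132 134 171 164 132 133 132 132 131 132 130 130 131 132 131 132 131  98  87  88  85  85  85  88]]
```

View pics/w3c.png

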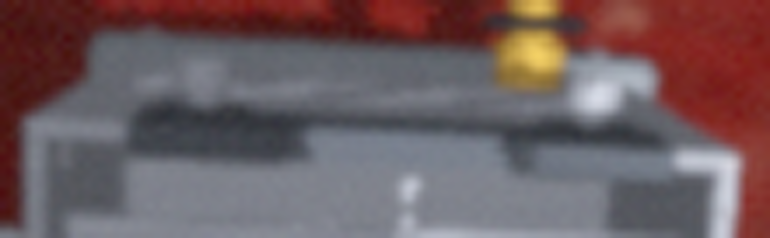

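```bash
python3 -c "
from h import *
go([.5245,.3701,.34],102.3);go([.5245,.3701,.214],102.3)"
```

```text
clk 5.75 tcp [0.541  0.3646 0.3679] xaxis [-0.003 -0.    -1.   ] yang 104.8 F [ 0.   0.2 -3.5] M [ 0.17 -0.13 -0.04] w 0.0259 j [ 0.05  0.49 -1.07  1.15  0.43  1.73  0.93]
-> [28.0, 9.5, -14.4] turn 2.4567821443454534
clk 5.75 tcp [0.541  0.3646 0.3679] xaxis [-0.003 -0.    -1.   ] yang 104.8 F [ 0.   0.2 -3.5] M [ 0.17 -0.13 -0.04] w 0.0259 j [ 0.05  0.49 -1.07  1.15  0.43  1.73  0.93]
-> [154.0, 9.5, -14.1] turn 2.4567821443454534
```

>>> move_arm(
  steps=[
    [[0,5,-7],1.5,20],
    [[5,9.5,-14],2.5,20],
    [[18,9.5,-14],2.5,20],
    [[30,9.5,-14],2.5,20],
    [[42,9.5,-14],2.5,20],
    [[54,9.5,-14],2.5,20],
    [[66,9.5,-14],2.5,20],
    [[66,9.5,-14],2.5,20],
  ],
)

```text
clock: 6.42
eef_pos: [0.5248, 0.3688, 0.2991]
orientation: [0.701, -0.076, 0.705, 0.074]
force: [0.6, 0.3, -1.8]
width: 0.0256
```

```bash
python3 -c "
from h import *
go([.5245,.3701,.214],102.3)"
```

```text
clk 6.42 tcp [0.5248 0.3688 0.2991] xaxis [-0.005 -0.003 -1.   ] yang 102.2 F [ 0.6  0.3 -1.8] M [ 0.06 -0.24 -0.01] w 0.0256 j [ 0.09  0.47 -1.07  1.32  0.41  1.59  0.86]
-> [85.1, 1.4, 0.5] turn -0.0948755332559017
```

>>> move_arm(
  steps=[
    [[11,1,0],0,20],
    [[22,1,0],0,20],
    [[33,1,0],0,20],
    [[44,1,0],0,20],
    [[55,1,0],0,20],
    [[66,1,0],0,20],
    [[77,1,0],0,20],
    [[82,1,0],0,20],
  ],
)

```text
clock: 7.08
eef_pos: [0.523, 0.3689, 0.2145]
orientation: [0.7, -0.077, 0.706, 0.074]
force: [-1.3, -0.9, -3.7]
width: 0.0255
```

```bash
python3 -c "
from h import *
go([.5245,.3701,.214],102.3)
f=robot.grab_frame('wrist'); save(f,'w4.png',crop=(120,40,400,260),s=2.7); import pickle; pickle.dump(f,open('w4.pkl','wb'))"
```

```text
clk 7.08 tcp [0.523  0.3689 0.2145] xaxis [-0.009 -0.005 -1.   ] yang 102.2 F [-1.3 -0.9 -3.7] M [ 0.    0.49 -0.09] w 0.0255 j [ 0.1   0.51 -1.05  1.45  0.44  1.44  0.83]
-> [0.5, 0.9, 1.7] turn -0.07085830527014991
```

View pics/w4.png

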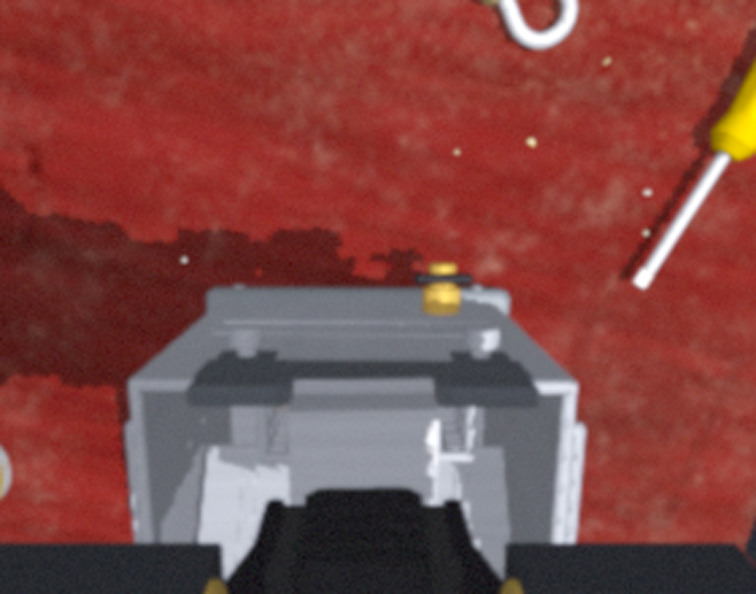

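The picture shows the basket in the tank with its hook (light grey, columns 293–435, tip edge at row about 380) just above the saddle. The dark saddle spans columns 188–540, so both have their middle at 364 and y looks aligned. I'll work out the x offset.

```bash
python3 - <<'E'
from h import *
import pickle
f=pickle.load(open("w4.pkl","rb")); c=f["color"]; g=cv2.cvtColor(c,cv2.COLOR_RGB2GRAY)
C=lambda x,y:(120+x/2.7,40+y/2.7)
x=np.array([np.cos(np.radians(12.2)),np.sin(np.radians(12.2)),0]);y=np.array([-x[1],x[0],0])
o=robot.read_state()["eef_pos"]
def P(n,u,v,z):
    p=plane(f,*C(u,v),z)-o; print(n,"x %.1f y %.1f"%(p@x*1e3,p@y*1e3))
for u in(240,490):
    P("saddle inner top",u,405,.173);P("saddle outer top",u,380,.173)
P("saddle L",190,395,.173);P("saddle R",538,395,.173)
P("rim L",130,383,.163);P("rim R",577,384,.163)
P("tip L",293,379,.1797);P("tip R",435,379,.1797)
np.set_printoptions(linewidth=250)
for col in(205,215,240,255,270,290,300):print(col,g[166:224:1,col])
E
```

```text
saddle inner top x -21.6 y -33.8
saddle outer top x -28.6 y -33.5
saddle inner top x -21.7 y 34.1
saddle outer top x -28.7 y 33.7
saddle L x -24.4 y -47.2
saddle R x -24.5 y 46.9
rim L x -25.2 y -66.2
rim R x -24.9 y 60.0
tip L x -30.6 y -18.6
tip R x -30.6 y 18.3
205 [129 130 122 104  79  64  63  64  65  62  66  62  64  64  66  66  69  76  79  81  79  79  79  84 101 124 123 123 123 123 124 122 121 117 119 118 118 118 124 137 147 149 148 146 150 167 193 201 201 203 204 205 207 208 207 206 207 205]
215 [132 130 122 107  89  78  73  65  62  65  63  64  66  65  63  65  70  78  81  82  78  79  79  90 113 136 139 143 143 142 142 141 139 140 141 141 141 140 141 141 146 146 148 146 147 156 175 192 194 194 198 206 209 209 208 206 205 205]
240 [118 118 116 115 117 116 109  91  71  63  66  65  67  74 102 134 140 138 138 130 119 115 114 114 117 124 135 144 147 150 151 154 152 152 151 150 151 147 151 151 153 154 154 151 151 150 153 151 154 154 152 151 152 147 126  75  36  30]
255 [120 117 120 117 115 115 109  95  72  62  63  65  62  78 106 134 138 139 138 129 117 113 115 117 120 127 141 147 148 149 150 152 153 152 151 150 148 148 147 149 151 153 154 150 152 150 151 152 151 152 153 150 151 146 121  68  31  28]
270 [120 119 119 116 114 116 111  96  73  70  66  64  70  84 113 136 142 138 135 130 116 114 117 116 118 129 143 148 150 148 150 151 152 152 149 149 148 150 149 152 151 153 152 151 152 152 152 153 151 152 149 151 149 144 116  65  29  29]
290 [116 117 114 106  85  66  64  63  66  63  63  65  64  61  63  66  66  73  83  82  79  77  79  82  95 116 124 124 127 129 130 129 124 126 129 134 132 138 138 148 149 174 212 227 210 168 148 148 152 157 160 162 169 184 188 190 191 187]
300 [225 227 224 198 154 126 105  76  65  61  67  64  64  62  62  65  66  72  81  80  78  79  81  80  82  98 104 106 103 107 105 107 105 104 101 103 101 104 106 124 143 148 148 146 147 147 145 146 146 144 144 145 146 149 148 147 146 147]
```

>>> move_arm(
  steps=[
    [[0,0,-1],0,20],
    [[0,0,-2],0,20],
    [[0,0,-2],0,20],
    [[0,0,-2],0,20],
  ],
)

```text
clock: 7.47
eef_pos: [0.5205, 0.3682, 0.2142]
orientation: [0.699, -0.077, 0.707, 0.074]
force: [-2.4, -0.8, -5.0]
width: 0.0257
```

```bash
cat > hk.py <<'E'
from h import *
R=go([0.5,.36,.2])
f=robot.grab_frame("wrist"); g=cv2.cvtColor(f["color"],cv2.COLOR_RGB2GRAY)
x=np.array([np.cos(np.radians(12.2)),np.sin(np.radians(12.2)),0])
o=robot.read_state()["eef_pos"]
def P(n,u,v,z):
    p=plane(f,u,v,z)-o; print(n,"row",v,"x %.1f"%(p@x*1e3))
lip=o[2]-.0158; print("lip z",lip.round(4))
np.set_printoptions(linewidth=250)
L=g[160:215,200:206].mean(1);H=g[160:215,240:270].mean(1)
print("sad",L.round().astype(int));print("hook",H.round().astype(int))
import sys
if len(sys.argv)>1:
    a=[float(v) for v in sys.argv[1:]]
E
python3 hk.py; cat >> hk.py <<'E'
E
```

```text
clk 7.47 tcp [0.5205 0.3682 0.2142] xaxis [-0.01  -0.005 -1.   ] yang 102.2 F [-2.4 -0.8 -5. ] M [-0.11  0.71 -0.19] w 0.0257 j [ 0.1   0.51 -1.05  1.46  0.43  1.44  0.83]
-> [14.5, -3.6, -21.6] turn None
lip z 0.1984
sad [120 123 125 121 122 130 139 127 120 119 119 116 109  90  78  73  66  64  63  64  64  65  63  62  62  65  71  78  80  80  80  78  77  81  92 102 105 105 105 105 104 104 103 103 104 116 136 150 161 165 166 166 170 180 196]
hook [120 127 136 126 119 122 127 122 119 118 118 118 117 117 117 114 102  76  67  81 111 135 140 139 136 129 118 115 116 117 119 128 141 148 150 150 150 150 150 150 149 148 147 146 147 148 150 151 150 149 150 148 147 150 153]
```

```bash
cat >> hk.py <<'E'
P("saddle outer",203,186.5,.173);P("saddle inner",203,193.8,.173)
P("tip outer(-10)",255,180.0,lip-.019);P("lip corner(-7.5)",255,191.5,lip+.003)
E
python3 hk.py | tail -4
```

```text
saddle outer row 186.5 x -24.5
saddle inner row 193.8 x -19.0
tip outer(-10) row 180.0 x -31.1
lip corner(-7.5) row 191.5 x -29.2
```

>>> move_arm(
  steps=[
    [[3,0,1],0,20],
    [[6,0,1],0,20],
    [[9,0,1],0,20],
    [[12,0,1],0,20],
    [[15,0,1],0,20],
    [[18,0,1],0,20],
    [[20,0,1],0,20],
    [[20,0,1],0,20],
  ],
)

```text
clock: 8.23
eef_pos: [0.5218, 0.3681, 0.1937]
orientation: [0.7, -0.077, 0.707, 0.074]
force: [-1.0, 0.5, -3.8]
width: 0.0258
```

```bash
python3 -c "
from h import *
go([.5205,.3685,.1808],102.2)
f=robot.grab_frame('wrist'); save(f,'w5.png',crop=(120,60,400,280),s=2.7)"
```

```text
clk 8.23 tcp [0.5218 0.3681 0.1937] xaxis [-0.009 -0.005 -1.   ] yang 102.2 F [-1.   0.5 -3.8] M [ 0.12 -0.1  -0.05] w 0.0258 j [ 0.1   0.52 -1.04  1.48  0.45  1.41  0.82]
-> [13.0, 0.7, -1.1] turn 0.014485970380164304
```

View pics/w5.png

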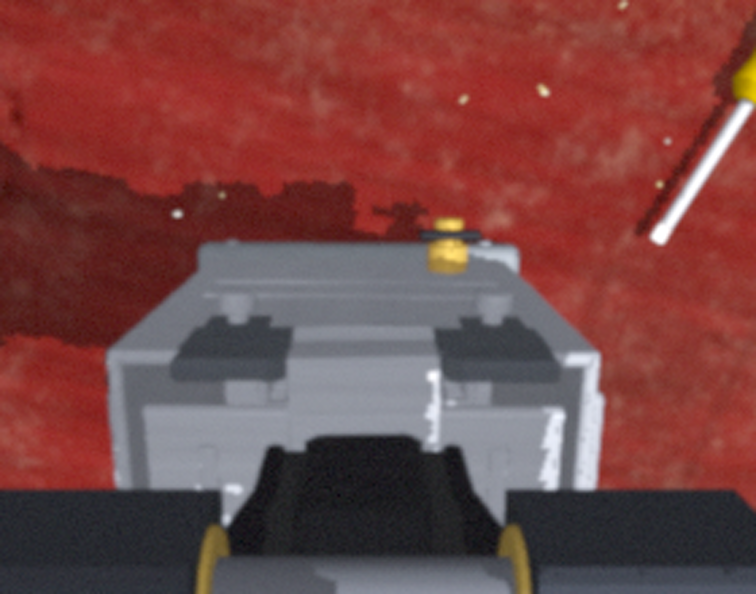

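The hook's tip (290–440, row 328) now lies outside the saddle, central in y, and the flap appears shut behind it. There is no contact force beyond the weight, so I keep lowering.

>>> move_arm(
  steps=[
    [[2,0,-0.5],0,20],
    [[4,0,-0.5],0,20],
    [[6,0,-0.5],0,20],
    [[8,0,-0.5],0,20],
    [[9,0,-0.5],0,20],
    [[10,0,-0.5],0,20],
    [[10,0,-0.5],0,20],
  ],
)

```text
clock: 8.87
eef_pos: [0.5213, 0.3679, 0.1837]
orientation: [0.7, -0.077, 0.707, 0.074]
force: [-0.1, 0.5, -4.3]
width: 0.0259
```

```bash
python3 -c "
from h import *
go([.5205,.3685,.1808],102.2)"
```

```text
clk 8.87 tcp [0.5213 0.3679 0.1837] xaxis [-0.009 -0.005 -1.   ] yang 102.2 F [-0.1  0.5 -4.3] M [ 0.11 -0.08 -0.03] w 0.0259 j [ 0.1   0.52 -1.04  1.5   0.45  1.39  0.82]
-> [2.9, 0.8, -0.6] turn 0.010402792836018193
```

>>> move_arm(
  steps=[
    [[1,0,0],0,20],
    [[2,0,0],0,20],
    [[3,0,0],0,20],
    [[3.5,0,0],0,20],
    [[3.5,0,0],0,20],
  ],
)

```text
clock: 9.28
eef_pos: [0.5213, 0.368, 0.1807]
orientation: [0.7, -0.077, 0.706, 0.074]
force: [0.2, 0.1, -0.7]
width: 0.0256
```

The load dropped off at TCP z = 0.1807, against 0.1808 predicted for home. I press slightly, then release.

>>> move_arm(
  steps=[
    [[0.5,0,0],0,20],
    [[0.8,0,0],0,20],
    [[0.8,0,0],0,20],
  ],
)

```text
clock: 9.53
eef_pos: [0.5214, 0.368, 0.1806]
orientation: [0.7, -0.077, 0.706, 0.074]
force: [-1.6, -1.1, 3.4]
width: 0.0258
```

>>> move_arm(
  steps=[
    [[0,0,0],0,45],
    [[0,0,0],0,45],
    [[0,0,0],0,45],
    [[0,0,0],0,45],
    [[0,0,0],0,45],
    [[0,0,0],0,45],
  ],
)

```text
clock: 10.03
eef_pos: [0.5214, 0.368, 0.1805]
orientation: [0.7, -0.077, 0.706, 0.074]
force: [-0.4, -0.6, 0.1]
width: 0.0441
```

```bash
python3 -c "
from h import *
go([.5205,.3685,.1808],102.2)"
```

```text
clk 10.03 tcp [0.5214 0.368  0.1805] xaxis [-0.008 -0.005 -1.   ] yang 102.2 F [-0.4 -0.6  0.1] M [ 0.11 -0.17 -0.02] w 0.0441 j [ 0.1   0.53 -1.04  1.5   0.45  1.38  0.81]
-> [-0.3, 0.6, -0.8] turn 0.0101846469734852
```

Released, with no force left on the tool. Next I rise straight up and check.

>>> move_arm(
  steps=[
    [[-8,0,0],0,45],
    [[-25,0,0],0,45],
    [[-50,0,0],0,60],
    [[-80,0,0],0,60],
    [[-110,0,0],0,60],
    [[-140,0,0],0,60],
    [[-170,0,0],0,60],
    [[-180,0,0],0,60],
  ],
)

```text
clock: 10.7
eef_pos: [0.5233, 0.3703, 0.3661]
orientation: [0.702, -0.075, 0.704, 0.075]
force: [0.3, -0.3, 1.7]
width: 0.0597
```

```bash
python3 -c "
from h import *
go([.5,.36,.4])
f=robot.grab_frame('wrist');s=robot.grab_frame('scene')
import pickle; pickle.dump((f,s),open('w6.pkl','wb'))
a=cv2.resize(f['color'][60:260,160:360,::-1],None,fx=2,fy=2,interpolation=2); b=cv2.resize(s['color'][180:300,135:255,::-1],(400,400),interpolation=2)
cv2.imwrite('pics/fin.png',np.hstack([a,b]))"
```

```text
clk 10.70 tcp [0.5233 0.3703 0.3661] xaxis [-0.003 -0.001 -1.   ] yang 102.2 F [ 0.3 -0.3  1.7] M [ 0.11 -0.13  0.07] w 0.0597 j [ 0.05  0.46 -1.08  1.19  0.4   1.71  0.87]
-> [-33.8, -5.2, -25.1] turn None
```

View pics/fin.png

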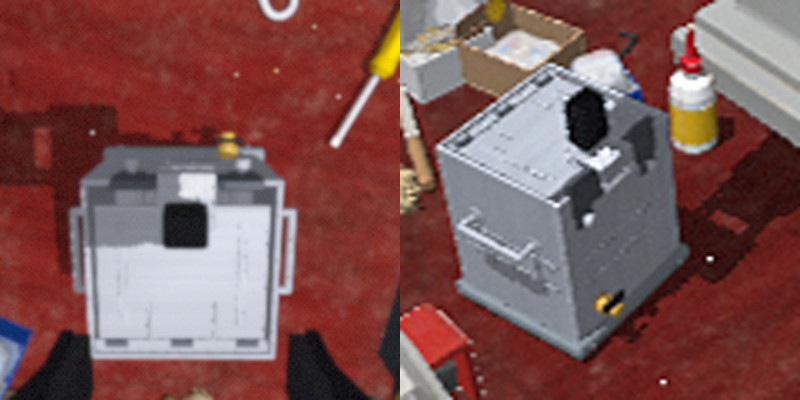

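The left (wrist) half shows the flap level and shut, the lip in the notch at (197,186), and the grip square at (185,225). The right (scene) half shows the grip upright at (585,118), the hook over the front rim between the two saddle ends, and the bottle undisturbed. I hand in.

```bash
python3 -c "
from workcell import robot
print(robot.hand_in())"
```

```text
the job is handed in; nothing more can be done
None
```

I picked up the grey basket with the cylinder in it and pushed it down through the spring flap. I hooked its lip over the front rim in the saddle notch and handed the job in after about 11 s of robot time; no verdict was reported.

- **Seating:** the basket's weight came off the arm at a tool height of 0.1807 m, against 0.1808 m predicted for fully home. Pressing gently on it moved it no further down.
- **Last pictures:** the hook sits between the saddle's two raised ends, the grip is upright and square, the flap is shut, and the gripper is clear. The bottle and screwdriver show no movement.
- **Not checked directly:**
  - The cylinder is out of sight under the shut flap. I last saw it in the basket before the descent, and the carried weight stayed steady.
  - I did not measure the flap angle while pushing it.
  - I did not look at the padlock and tray closely again at the end.
- **Disagreement:** the first camera estimate of the rim's middle differed from the wrist camera's by about 7 mm in y. I relied on the wrist camera, and the lip dropped into the notch without contact.

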